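# Demould and sort the meter terminal covers

## Task

Turn the handwheel clockwise up to its stop so that the ejector raises the moulded terminal covers, then lift every cover out of the mould and sort them: each fully formed cover flat in a nest of its own in the divided tray, each short one in the undivided tray. When all are sorted, turn the handwheel back down to its stop, ready for the next shot, and do not disturb the meter, bottle and fuse cap standing by.

Things in the scene. Friction and masses are not known exactly. Their poses are not given: they have to be found in the camera images.
- mould: steel mould fixed on the bench, 214 (x) x 226 (y) x 60 high, origin: centre of its underside, z up. Six open cavities 88 long (x) x 44 wide (y), centres at x -50 or +50, y -72, 0 or +72. With the ejector down a cover's top lies 2 below the block's face: it cannot be gripped. On the +y side a grey gearbox, 100 x 96 x 62 high, carries the handwheel
- ejector (a joint): height of the ejector, m: 0 down, 0.024 up; driven by the handwheel. Its six pads raise all covers together. Down, a cover's underside is 18 mm above the bench; up, 42 mm: covers then stand 22 mm proud of the block, their lower 18 mm still in the cavity
- wheel_grip (a point): grip point of the ejector handwheel, on its vertical axis (mould frame x 0, y +161), 106 above the bench; turns with it. The wheel is a black disc, 92 diameter, top 86 above the bench; across it stands a straight grip bar 76 long (point x), 22 wide (point y), from 86 to 120 above the bench, white mark on its +x end
- wheel (a joint): angle of the ejector handwheel, rad: 0 = ejector fully down (stop; bar along the mould's x, white mark to +x), grows clockwise seen from above to 4.2 = fully up (stop), 5.7 mm of lift per rad. About 0.2 to 0.3 N m turns it; it stays where it is left
- pass_tray: grey tray with a cross of 4 mm dividers making four nests (each 97 x 68, centres at x +-50.5, y +-36 from its origin), 206 (x) x 148 (y), walls 4 thick and 20 high, floor 4 thick, open above; loose on the bench, 0.9 kg. Origin: centre of its underside
- reject_tray: grey tray of the same size without dividers, one open compartment, 206 (x) x 148 (y), walls 4 thick and 20 high, floor 4 thick, open above; loose on the bench, 0.9 kg. Origin: centre of its underside
- full_1: white plastic terminal cover, fully formed (two screw recesses on top): base flange 84 long (own x) x 40 wide (y) x 14 high, on it a crown 72 long x 36 wide x 26 high; 40 high in all, 80 g. Origin at its centre, 20 above its underside; z up through the crown. Starts flange down in any one of the six cavities, long side along the cavity, or is absent
- full_2: white plastic terminal cover, fully formed (two screw recesses on top): base flange 84 long (own x) x 40 wide (y) x 14 high, on it a crown 72 long x 36 wide x 26 high; 40 high in all, 80 g. Origin at its centre, 20 above its underside; z up through the crown. Starts flange down in any one of the six cavities, long side along the cavity, or is absent
- full_3: white plastic terminal cover, fully formed (two screw recesses on top): base flange 84 long (own x) x 40 wide (y) x 14 high, on it a crown 72 long x 36 wide x 26 high; 40 high in all, 80 g. Origin at its centre, 20 above its underside; z up through the crown. Starts flange down in any one of the six cavities, long side along the cavity, or is absent
- full_4: white plastic terminal cover, fully formed (two screw recesses on top): base flange 84 long (own x) x 40 wide (y) x 14 high, on it a crown 72 long x 36 wide x 26 high; 40 high in all, 80 g. Origin at its centre, 20 above its underside; z up through the crown. Starts flange down in any one of the six cavities, long side along the cavity, or is absent
- short_1: white plastic terminal cover, short shot, shorter (one screw recess on top): base flange 54 long (own x) x 40 wide (y) x 14 high, on it a crown 42 long x 36 wide x 26 high; 40 high in all, 80 g. Origin at its centre, 20 above its underside; z up through the crown. Starts flange down in any one of the six cavities, long side along the cavity, or is absent
- short_2: white plastic terminal cover, short shot, shorter (one screw recess on top): base flange 54 long (own x) x 40 wide (y) x 14 high, on it a crown 42 long x 36 wide x 26 high; 40 high in all, 80 g. Origin at its centre, 20 above its underside; z up through the crown. Starts flange down in any one of the six cavities, long side along the cavity, or is absent
- old_meter: bystander: old black electricity meter, 75 x 105 x 75 high, origin at the centre of its underside
- release_bottle: bystander: white bottle of release agent, 54 diameter, 150 high, origin at its underside
- fuse_cap: bystander: white ceramic fuse cap, 54 diameter, 56 high, origin at its underside
Not all that is in view belongs to the job. What is shaped like the short_1 but red is not meant. Leave any orange or yellow look-alike of the full_1 alone.

How it is judged:
On the way, in this order (a step that is already met when the one before it is completed fails the run):
1. handwheel turned up to its stop, ejector raised (value of joint wheel above 4 rad), for 0.2 s.
2. every cover is in its tray: full ones flat in the nests of the divided tray, short ones in the undivided tray (z of each of full_1, full_2, full_3, full_4 in the frame of pass_tray below 0.031 m and x of full_1 in the frame of pass_tray between -0.1 and 0.1 m and y of full_1 in the frame of pass_tray between -0.071 and 0.071 m and angle between the z axis of each of full_1, full_2, full_3, full_4 and the z axis of pass_tray, either way round below 0.2 rad and x of full_2 in the frame of pass_tray between -0.1 and 0.1 m and y of full_2 in the frame of pass_tray between -0.071 and 0.071 m and x of full_3 in the frame of pass_tray between -0.1 and 0.1 m and y of full_3 in the frame of pass_tray between -0.071 and 0.071 m and x of full_4 in the frame of pass_tray between -0.1 and 0.1 m and y of full_4 in the frame of pass_tray between -0.071 and 0.071 m and z of each of short_1, short_2 in the frame of reject_tray below 0.055 m and x of short_1 in the frame of reject_tray between -0.1 and 0.1 m and y of short_1 in the frame of reject_tray between -0.071 and 0.071 m and x of short_2 in the frame of reject_tray between -0.1 and 0.1 m and y of short_2 in the frame of reject_tray between -0.071 and 0.071 m), for 0.2 s.
3. handwheel turned back down to its stop (value of joint wheel below 0.2 rad), for 0.2 s.
At the end, for the whole second after the job is handed in: Full covers lie flat (within 0.2 rad, either face down) in the divided tray, centre under 31 mm above its underside; short ones are inside the undivided tray; all at rest; the handwheel, earlier raised to within 0.2 rad of its upper stop, is within 0.2 rad of the lower one (all of step 2 and linear speed of each of full_1, full_2, full_3, full_4, short_1, short_2 below 0.03 m/s and value of joint wheel below 0.2 rad); the robot touches nothing.
It fails at once if a bystander (meter, bottle or fuse cap) is moved by more than 40 mm (distance of any of old_meter, release_bottle, fuse_cap from where it was at the start of the episode above 0.04 m).
Of full_1, full_2, full_3, full_4, short_1, short_2 only 3 to 5 are there at a start; the rules pass over those that are not, and their reading is None.
At some moment in a run one of pass_tray, reject_tray may be knocked a few centimetres aside while the robot is not near it.
Once in a run the grip may slacken for a moment while it holds something.
It also fails if it takes over 210 s, if anything falls off the work surface, if the arm or the gripper's body presses on something with over 40 N, if the wrist force passes 120 N, or if a joint passes its speed limit or range.

## Robot

A 7-joint arm with a two-finger parallel gripper is mounted at the origin on the work surface. World frame = base frame: x ahead of the robot, y to its left, z up, the work surface at z = 0. Lengths are in m, angles in rad, forces in N, time in s.
With the tool pointing down it reaches from about 0.4 to 0.85 m from the base axis. Payload 10.4 kg.
Tool frame: the origin (TCP) lies at the very end of the fingers, on their centre line; the grasp point (between the pads) lies 19 mm behind it; z points along the fingers, y is the line along which they close (so a half turn about z gives the same grasp; the last joint's range is limited). The gripper opens to 87 mm and grips with 3 to 60 N. Pads are 19 mm wide; open, the fingers measure 117 mm over their backs; the gripper's body (75 mm by 190 mm) begins 51 mm behind the grasp point.
Start: joints at [1.08, 0.332, -0.065, 1.46, 0.022, 1.35, -0.088], TCP at [0.282, -0.558, 0.223] pointing down, gripper open.
Joint ranges: [-2.6, 2.6], [-0.5, 2.12], [-1.47, 1.34], [0.16, 2.42], [-1.27, 4.41], [0.06, 2.06], [-2.6, 2.6]. Speed limits (rad/s): [2.22, 2.22, 2.79, 2.79, 3.14, 3.14, 3.14].

## Interface

Orientations are given as a unit quaternion [x, y, z, w].
In Python, from bench import read_state, cams, workorder gives the robot as it stands.
- The arm moves only by the shell command python3 -m crank 'ROWS' [FORCE]. ROWS is text: rows parted by semicolons, each of 5 numbers parted by spaces: the shift along the tool's x, y, z scaled (see below), then the turn about the tool's z scaled (see below), then the opening, from -1 (shut) to 1 (fully open). In form: dx dy dz yaw jaw; .... A call has 1 to 10 rows; each row shifts and turns the commanded pose from where the row before left it, along the tool's axes as they then stand; what a row does not reach is not made up. The controller multiplies each number of a shift by 200 mm and each number of a turn by 90 degrees. A row lasts 1/10 s, in which the tool goes at most 50 mm and 8.59 degrees, less where a joint would pass 70% of its speed; a pose out of reach is approached as far as the arm can. A call with a number of a shift or a turn outside -1 to 1 is refused whole. A call with a gripper value outside its range is refused whole. The fingers move at their own pace and stop on an object; FORCE is the grip in N (left out, the last holds). Time passes only in rows, so rows that do not move let the fingers close. It gives the time, the measured TCP pose, the force, the opening and the grip force at its end, in the units of the state.
- read_state(): the state, without advancing time (a new reading comes with each control period).
- cams.camera(name): name is "scene" or "side" or "wrist"; returns a dict with "img" (400x640x3 uint8, blue, green, red), "K" (3x3 intrinsics, pixels), "xyz" and "attitude" of the camera in the world; the wrist camera has in their place "mount" (4x4, takes a point from camera to tool coordinates, whose origin is the TCP and whose axes are the flange's). Camera axes: x right, y down, z forward; pixel columns grow to the right and rows downward; lengths in m; the calibration is good to about 2 mm. The wrist camera is an equidistant fisheye: a pixel r from the principal point sees the ray r / f radians off the axis. A picture is of the moment at which its call begins: read the wrist's pose just before it. There is no depth.
- workorder.close_job(): hands the job in; it is judged then, once.
The state is a dict: "time": time; "joint_positions": joint angles; "joint_vel": joint speeds; "joint_torque": joint torques, N m; "ee_pos": TCP position; "eef_rot": TCP orientation; "ft_force": force on the tool from outside, world axes, zero at the start; "torque": the same for the moment, N m; "width": finger opening in m; "grip_force": force on a finger pad.
Only numpy, scipy, OpenCV 4.12 (cv2) and the standard library are available. Lean on these libraries where they do the work, as an engineer would, in place of code of your own. Each camera call takes 0.05 s, during which the arm holds its last target. There are 200 camera calls.

## Working session

There is one attempt and no reset: what is moved stays moved. The work goes in short steps, Python scripts to look and compute and a shell command to move; the robot and the scene stay as the last step left them, time stands still between calls to the robot, and variables do not carry over. Pictures are saved under pics/ and viewed, at most 16 in all, crops included, and the job is handed in when it is done.

```bash
ls; mkdir -p pics; python3 - <<'E'
from bench import read_state,cams
import cv2,numpy as np
s=read_state();print({k:np.round(v,3).tolist() for k,v in s.items()})
for n in("scene","side"):
    c=cams.camera(n);cv2.imwrite(f"pics/{n}0.png",c["img"]);print(n,{k:np.round(v,4).tolist() for k,v in c.items() if k!="img"})
    np.savez(f"{n}.npz",**{k:v for k,v in c.items()})
c=cams.camera("wrist");print({k:np.round(v,4).tolist() for k,v in c.items() if k!="img"})
E
```

```text
pics
{'time': 0.0, 'joint_positions': [1.08, 0.333, -0.065, 1.461, 0.022, 1.35, -0.089], 'joint_vel': [-0.002, 0.0, 0.001, -0.001, 0.0, -0.0, 0.0], 'joint_torque': [0.001, -62.325, 0.025, -38.989, -0.061, 0.04, 0.0], 'ee_pos': [0.282, -0.558, 0.222], 'eef_rot': [0.973, 0.232, -0.0, -0.001], 'ft_force': [-0.387, 0.392, -0.693], 'torque': [-0.016, -0.04, -0.017], 'grip_force': 0.0, 'width': 0.087}
scene {'K': [[503.7951, 0.0, 323.7299], [0.0, 503.7951, 200.006], [0.0, 0.0, 1.0]], 'xyz': [0.9864, -0.5052, 1.0839], 'attitude': [0.9056, 0.3188, -0.0934, -0.2638]}
side {'K': [[470.4649, 0.0, 321.5248], [0.0, 470.4649, 201.621], [0.0, 0.0, 1.0]], 'xyz': [0.4789, 1.0321, 0.8328], 'attitude': [-0.037, 0.8854, -0.4626, 0.025]}
{'K': [[309.7069, 0.0, 316.2799], [0.0, 309.7069, 195.9044], [0.0, 0.0, 1.0]], 'mount': [[-0.0004, -0.9684, -0.2495, 0.0675], [1.0, -0.0, -0.0014, 0.0003], [0.0014, -0.2495, 0.9684, -0.1611], [0.0, 0.0, 0.0, 1.0]]}
```

View pics/scene0.png

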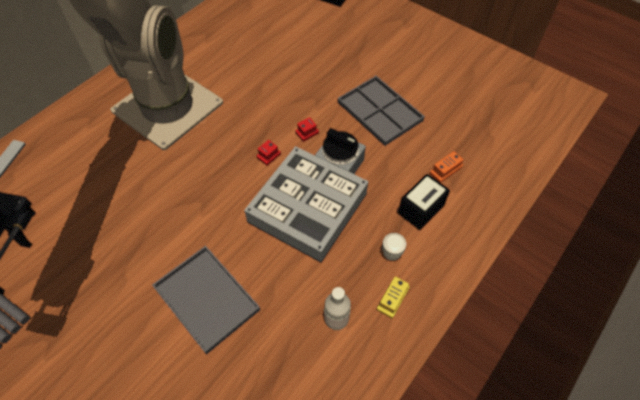

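View pics/side0.png

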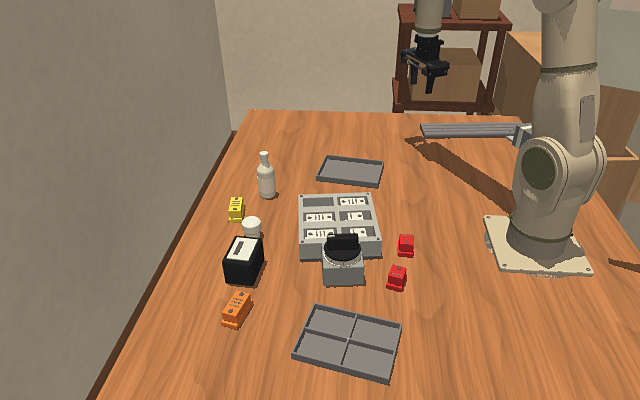

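The scene shows the mould around (308,200), with five white covers and one empty cavity at (310,228). The divided tray is at (380,110), the open tray at (206,298) and the handwheel at (340,147). Look-alikes to leave are red at (307,129) and (268,152), orange at (448,166) and yellow at (394,296).

```bash
python3 - <<'E'
import numpy as np,cv2
a=np.load("scene.npz")["img"]
cv2.imwrite("pics/c1.png",cv2.resize(a[120:270,235:385],None,fx=4,fy=4,interpolation=cv2.INTER_CUBIC))
t=cv2.resize(a[70:150,330:430],None,fx=4,fy=4,interpolation=cv2.INTER_CUBIC);u=cv2.resize(a[240:355,145:265],None,fx=3.2,fy=3.2,interpolation=cv2.INTER_CUBIC)
o=np.zeros((380,800,3),np.uint8);o[:320,:400]=t;o[:368,400:784]=u
cv2.imwrite("pics/c2.png",o)
E
```

```text
(no output)
```

View pics/c1.png

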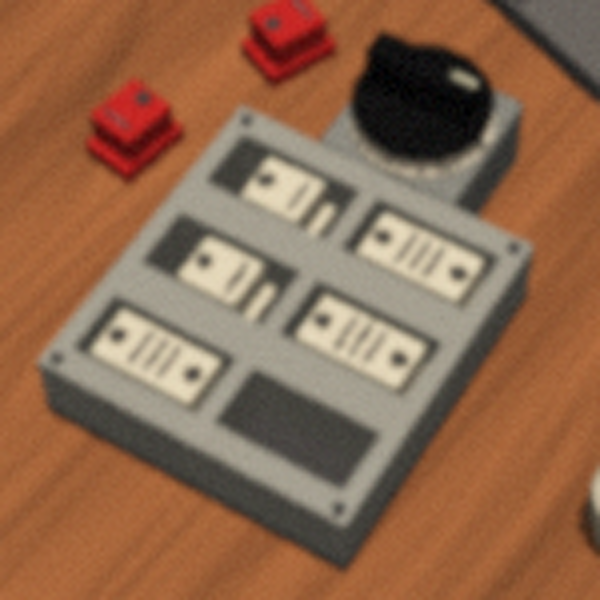

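View pics/c2.png

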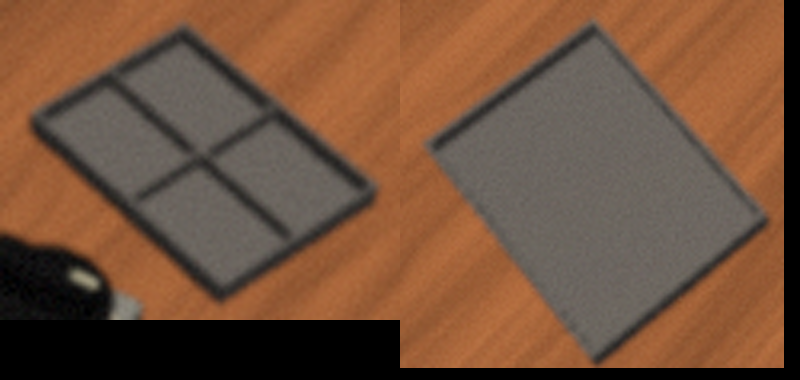

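Close crop: full covers (two recesses) are in the two right-hand upper cavities and the lower left one. Short ones (one recess) are in the left column, upper and middle. The lower right cavity is empty and the white mark is on the right (+x). Next I compute poses from the corners.

```bash
cat > h.py <<'E'
import numpy as np,cv2
from scipy.spatial.transform import Rotation as R
from bench import read_state,cams
def ray(c,uv,z):
    d=R.from_quat(c["attitude"]).as_matrix()@np.linalg.inv(c["K"])@[uv[0],uv[1],1]; o=np.array(c["xyz"])
    return (o+d*(z-o[2])/d[2])[:2]
def proj(c,p):
    q=R.from_quat(c["attitude"]).as_matrix().T@(np.array(p)-c["xyz"]);q=c["K"]@q;return q[:2]/q[2]
def fit(model,pts):
    m=np.array(model,float);p=np.array(pts);a=(m-m.mean(0));b=(p-p.mean(0))
    th=np.arctan2((a[:,0]*b[:,1]-a[:,1]*b[:,0]).sum(),(a*b).sum())
    r=np.array([[np.cos(th),-np.sin(th)],[np.sin(th),np.cos(th)]]);t=p.mean(0)-r@m.mean(0)
    return t,th,np.linalg.norm((r@m.T).T+t-p,axis=1)*1000
def rect(a,b):return [(-a,b),(a,b),(a,-b),(-a,-b)]
def at(t,th,xy):c,s=np.cos(th),np.sin(th);return np.array(t)+[c*xy[0]-s*xy[1],s*xy[0]+c*xy[1]]
def wpix(im,uv,pose,z):  # wrist fisheye pixel to world on plane z; pose=(ee_pos,eef_rot)
    K=im["K"];x=(uv[0]-K[0,2])/K[0,0];y=(uv[1]-K[1,2])/K[1,1];r=np.hypot(x,y);k=np.sin(r)/r if r>1e-9 else 1
    T=np.array(im["mount"]);q=R.from_quat(pose[1]).as_matrix()
    d=q@T[:3,:3]@[x*k,y*k,np.cos(r)];o=np.array(pose[0])+q@T[:3,3]
    return (o+d*(z-o[2])/d[2])[:2]
def go(x,y,z=None,yaw=None):
    """shift in tool axes, in row units (total), to world x,y,z; yaw=world angle of the tool y axis (mod pi)"""
    s=read_state();M=R.from_quat(s["eef_rot"]).as_matrix();p=np.array(s["ee_pos"])
    d=M.T@(np.array([x,y,p[2] if z is None else z])-p)
    print("tcp",p.round(4),"toolx deg",np.degrees(np.arctan2(M[1,0],M[0,0])).round(1),"tilt",M[2,2].round(4),"move units",(d/.2).round(3),"q7",round(s["joint_positions"][6],3))
    if yaw is not None:
        cur=np.arctan2(M[1,1],M[0,1]);e=-(yaw-cur);e=(e+np.pi/2)%np.pi-np.pi/2
        print("turn units about tool z",round(e/(np.pi/2),3),"deg",np.degrees(e).round(1))
E
python3 - <<'E'
from h import *
c=dict(np.load("scene.npz"));P=lambda L,s,o,z:[ray(c,np.array(p)/s+o,z) for p in L]
for n,L,s,o,z,m in (("mould",[(245,108),(530,245),(345,525),(42,365)],4,(235,120),.06,rect(.107,.113)),
 ("pass",[(185,25),(375,190),(221,290),(35,118)],4,(330,70),.02,rect(.103,.074)),
 ("rej",[(195,22),(367,217),(197,357),(28,143)],3.2,(145,240),.02,rect(.103,.074))):
    p=P(L,s,o,z);t,th,e=fit(m,p);print(n,t.round(4),np.degrees(th).round(2),e.round(1))
t,th,e=fit(rect(.107,.113),P([(245,108),(530,245),(345,525),(42,365)],4,(235,120),.06))
w=at(t,th,(0,.161));print("wheel",w, "proj", (proj(c,[*w,.12])-(235,120))*4,np.hypot(*w))
for n,uv in(("bottle",(337,325)),("fuse",(394,250)),("meter",(420,215)),("red1",(307,135)),("red2",(268,158))):print(n,ray(c,uv,0.01).round(3))
go(*w,yaw=th+np.pi/2)
E
```

```text
mould [ 0.5393 -0.0123] 8.14 [2.5 3.  2.6 2.6]
pass [0.4931 0.3638] -13.12 [0.1 3.4 2.1 4.3]
rej [ 0.5156 -0.3404] -8.8 [3.1 2.9 3.2 2.5]
wheel [0.51650767 0.14703252] proj [425.26437856  62.16469893] 0.5370276810700602
bottle [ 0.782 -0.207]
fuse [0.775 0.022]
meter [0.771 0.142]
red1 [0.388 0.164]
red2 [0.358 0.038]
tcp [ 0.2817 -0.5576  0.222 ] toolx deg 26.8 tilt -1.0 move units [ 2.637e+00 -2.615e+00  2.000e-03] q7 -0.089
turn units about tool z 0.207 deg 18.7
```

```bash
python3 -m crank '.165 -.163 0 0 1;.165 -.163 0 0 1;.165 -.163 0 0 1;.165 -.163 0 0 1;.165 -.163 0 0 1;.165 -.163 0 0 1;.165 -.163 0 0 1;.165 -.163 0 0 1'; python3 -m crank '.165 -.163 0 0 1;.165 -.163 0 0 1;.165 -.163 0 0 1;.165 -.163 0 0 1;.165 -.163 0 0 1;.165 -.163 0 0 1;.165 -.163 0 0 1;.165 -.163 0 0 1'; python3 -m crank '0 0 0 -.095 1;0 0 0 -.095 1;0 0 0 -.095 1;0 0 0 -.095 1;0 0 0 -.095 1;0 0 0 -.095 1;0 0 0 -.095 1;0 0 0 -.095 1;0 0 0 -.095 1;0 0 0 -.095 1'; python3 -m crank '0 0 0 -.095 1;0 0 0 -.095 1;0 0 0 -.095 1;0 0 0 -.095 1;0 0 0 -.095 1;0 0 0 -.095 1;0 0 0 -.095 1;0 0 0 -.095 1;0 0 0 -.095 1;0 0 0 0 1'
python3 - <<'E'
from h import *
go(.5165,.147,yaw=np.radians(98.1))
s=read_state();c=cams.camera("wrist");np.savez("w1.npz",pos=s["ee_pos"],rot=s["eef_rot"],**c)
cv2.imwrite("pics/w1.png",c["img"])
E
```

```text
time: 0.95
ee_pos: [0.4, -0.2042, 0.2225]
eef_rot: [0.973, 0.232, -0.0, 0.0]
ft_force: [1.7, -0.2, -0.4]
width: 0.0874
grip_force: 0.0
time: 1.75
ee_pos: [0.5182, 0.1474, 0.2226]
eef_rot: [0.973, 0.231, 0.0, 0.0]
ft_force: [1.0, -0.6, 0.5]
width: 0.0866
grip_force: 0.0
time: 2.75
ee_pos: [0.5178, 0.1457, 0.2223]
eef_rot: [0.554, 0.832, -0.0, -0.0]
ft_force: [-0.3, 0.6, -0.4]
width: 0.0869
grip_force: 0.0
time: 3.75
ee_pos: [0.5178, 0.1456, 0.2223]
eef_rot: [-0.082, 0.997, 0.0, -0.0]
ft_force: [0.7, -0.2, -0.5]
width: 0.0872
grip_force: 0.0
tcp [0.5178 0.1456 0.2223] toolx deg -170.6 tilt -1.0 move units [0.005 0.008 0.   ] q7 1.147
turn units about tool z 0.014 deg 1.3
```

View pics/w1.png

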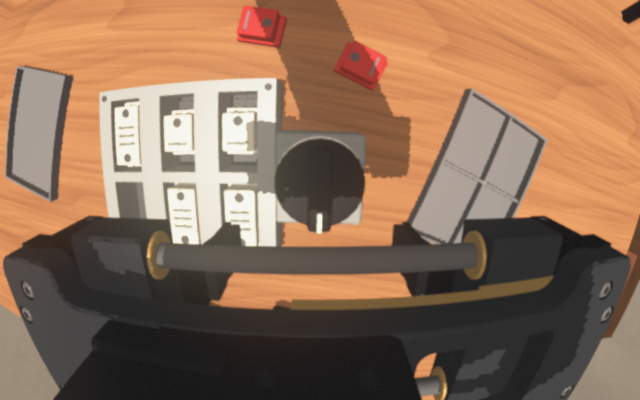

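Wrist view: wheel disc centred at (320,182), white mark at (320,222), mould near corners at (280,80) and (101,93). Two red look-alikes sit above, and the tray is at the right.

```bash
python3 - <<'E'
from h import *
d=dict(np.load("w1.npz"));ps=(d["pos"],d["rot"])
print("disc",wpix(d,(319.5,182),ps,.086),"mark",wpix(d,(320,222),ps,.12))
a,b=wpix(d,(280,80),ps,.06),wpix(d,(101,93),ps,.06)
print(a,b,np.hypot(*(a-b)),"dir",np.degrees(np.arctan2(*(a-b)[::-1]))-90)
t,th=(.5393,-.0123),np.radians(8.14)
print(at(t,th,(-.107,.113)),at(t,th,(-.107,-.113)),at(t,th,(.035,.161)))
for n,uv in(("c",(483,183)),("tl",(471,91)),("tr",(544,139))):print(n,wpix(d,uv,ps,.02))
tp,tt=(.4931,.3638),np.radians(-13.12)
print([at(tp,tt,q).round(4) for q in ((0,0),(-.103,-.074),(-.103,.074))])
E
```

```text
disc [0.51158592 0.14771038] mark [0.54076637 0.15265881]
[0.41676582 0.09096776] [ 0.44694465 -0.13335571] 0.22634439211711072 dir 7.662149884892358
[0.41737808 0.08441115] [ 0.44937796 -0.13931191] [0.55115101 0.15203367]
c [0.4892202  0.36567617]
tl [0.37644347 0.31987806]
tr [0.40690495 0.45753424]
[array([0.4931, 0.3638]), array([0.376 , 0.3151]), array([0.4096, 0.4592])]
```

```bash
python3 - <<'E'
from h import *
go(.5155,.1505,.090,yaw=np.radians(97.7))
E
python3 -m crank '.007 .026 .1 .019 0.2;0 0 .22 0 0.2;0 0 .22 0 .2;0 0 .1 0 .2;0 0 .022 0 0.2;0 0 0 0 .2' 20
python3 -m crank '0 0 0 0 -1;0 0 0 0 -1;0 0 0 0 -1;0 0 0 0 -1;0 0 0 0 -1;0 0 0 0 -1' 20
python3 - <<'E'
from h import *
go(.5155,.1505,.090,yaw=np.radians(97.7))
E
```

```text
tcp [0.5179 0.1456 0.2223] toolx deg -170.9 tilt -1.0 move units [0.007 0.026 0.661] q7 1.142
turn units about tool z 0.015 deg 1.4
time: 4.4
ee_pos: [0.5156, 0.1509, 0.0903]
eef_rot: [-0.065, 0.998, 0.0, -0.0]
ft_force: [0.2, -1.1, 0.6]
width: 0.0536
grip_force: 0.0
time: 5.0
ee_pos: [0.5163, 0.1486, 0.0905]
eef_rot: [-0.065, 0.998, -0.002, 0.0]
ft_force: [-1.3, -7.5, 6.8]
width: 0.0219
grip_force: 20.0
tcp [0.5163 0.1486 0.0905] toolx deg -172.6 tilt -1.0 move units [0.003 0.01  0.003] q7 1.003
turn units about tool z -0.003 deg -0.3
```

```bash

python3 -m crank '0 -.012 0 0 -1;0 0 0 .08 -1;0 0 0 .08 -1;0 0 0 .08 -1;0 0 0 .08 -1;0 0 0 .08 -1;0 0 0 .08 -1;0 0 0 .08 -1;0 0 0 .08 -1;0 0 0 .08 -1' 20
python3 -c "
from h import *
go(.5155,.1505)"
python3 -m crank '0 0 0 .08 -1;0 0 0 .08 -1;0 0 0 .08 -1;0 0 0 0 -1'
python3 -c "
from h import *
go(.5155,.1485)"
```

```text
time: 6.0
ee_pos: [0.5157, 0.1472, 0.0905]
eef_rot: [0.482, 0.876, -0.001, 0.0]
ft_force: [-5.0, -5.4, 8.9]
width: 0.0223
grip_force: 20.0
tcp [0.5157 0.1472 0.0905] toolx deg 122.4 tilt -1.0 move units [ 0.014  0.008 -0.   ] q7 -0.034
time: 6.4
ee_pos: [0.5151, 0.1469, 0.0905]
eef_rot: [0.637, 0.771, -0.002, 0.0]
ft_force: [-7.5, -7.2, 9.8]
width: 0.0218
grip_force: 20.0
tcp [0.5151 0.1469 0.0905] toolx deg 100.8 tilt -1.0 move units [ 0.007  0.003 -0.   ] q7 -0.387
```

```bash

python3 -m crank '-.008 -.012 -.008 0 -1;0 0 0 .08 -1;0 0 0 .08 -1;0 0 0 .08 -1;0 0 0 .08 -1;0 0 0 .08 -1;0 0 0 .08 -1;0 0 0 .08 -1;0 0 0 .08 -1;0 0 0 .08 -1' 
python3 -m crank '0 0 0 .08 -1;0 0 0 .08 -1;0 0 0 .08 -1;0 0 0 .04 -1;0 0 0 0 -1'
python3 -c "
from h import *
go(.5135,.1465,yaw=np.radians(97.7))"
```

```text
time: 7.4
ee_pos: [0.5135, 0.1473, 0.091]
eef_rot: [0.951, 0.31, -0.0, -0.001]
ft_force: [1.0, 3.6, -7.6]
width: 0.022
grip_force: 20.0
time: 7.9
ee_pos: [0.5132, 0.148, 0.091]
eef_rot: [0.995, 0.097, -0.0, -0.001]
ft_force: [0.1, 6.2, -8.1]
width: 0.0223
grip_force: 20.0
tcp [0.5132 0.148  0.091 ] toolx deg 11.1 tilt -1.0 move units [ 0.     0.008 -0.   ] q7 -1.872
turn units about tool z 0.038 deg 3.4
```

```bash

python3 -m crank '0 0 0 0 .2;0 0 0 0 .2;0 0 -.12 0 .2;0 0 -.12 0 .2;0 0 0 -.095 .2;0 0 0 -.095 .2;0 0 0 -.095 .2;0 0 0 -.095 .2;0 0 0 -.095 .2;0 0 0 -.095 .2' 
python3 -m crank '0 0 0 -.095 .2;0 0 0 -.095 .2;0 0 0 -.095 .2;0 0 0 -.095 .2;0 0 0 -.095 .2;0 0 0 -.095 .2;0 0 0 -.095 .2;0 0 0 -.095 .2;0 0 0 -.095 .2;0 0 0 -.095 .2' 
python3 -m crank '0 0 0 -.095 .2;0 0 0 -.095 .2;0 0 0 -.095 .2;0 0 0 -.095 .2;0 0 0 -.095 .2;0 0 0 0 .2'
python3 -c "
from h import *
go(.513,.1475,.0915,yaw=np.radians(101.1))"
```

```text
time: 8.9
ee_pos: [0.5142, 0.146, 0.1399]
eef_rot: [0.854, 0.521, 0.0, 0.0]
ft_force: [0.2, -0.7, 0.3]
width: 0.0523
grip_force: 0.0
time: 9.9
ee_pos: [0.5142, 0.1459, 0.1399]
eef_rot: [0.273, 0.962, -0.0, 0.0]
ft_force: [0.4, 0.1, -0.4]
width: 0.0521
grip_force: 0.0
time: 10.5
ee_pos: [0.5142, 0.1459, 0.1398]
eef_rot: [-0.094, 0.996, -0.0, 0.0]
ft_force: [-0.7, -0.8, -0.7]
width: 0.0523
grip_force: 0.0
tcp [0.5142 0.1459 0.1398] toolx deg -169.2 tilt -1.0 move units [0.004 0.009 0.242] q7 1.16
turn units about tool z -0.003 deg -0.3
```

```bash

python3 -m crank '.004 .009 .12 0 .2;0 0 .12 0 .2;0 0 0 0 -1;0 0 0 0 -1;0 0 0 0 -1;0 0 0 0 -1;0 0 0 .08 -1;0 0 0 .08 -1;0 0 0 .08 -1;0 0 0 .08 -1' 20
python3 -m crank '0 0 0 .08 -1;0 0 0 .08 -1;0 0 0 .08 -1;0 0 0 .08 -1;0 0 0 .06 -1;0 0 0 .02 -1;0 0 0 .01 -1;0 0 0 0 -1'
python3 -c "
from h import *
go(.513,.1475,.0915,yaw=np.radians(97.7));print(read_state()['torque'])"
```

```text
time: 11.5
ee_pos: [0.5134, 0.1487, 0.0926]
eef_rot: [0.16, 0.987, 0.001, 0.001]
ft_force: [1.7, 2.9, -2.3]
width: 0.0226
grip_force: 19.9
time: 12.3
ee_pos: [0.5139, 0.1495, 0.0926]
eef_rot: [0.462, 0.887, 0.002, 0.001]
ft_force: [4.7, 4.8, -5.1]
width: 0.0225
grip_force: 19.7
tcp [0.5139 0.1495 0.0926] toolx deg 125.0 tilt -1.0 move units [-0.006 -0.009  0.006] q7 0.044
turn units about tool z -0.697 deg -62.7
[ 1.1717345  -1.13290314  0.16801498]
```

```bash

python3 -m crank '0 0 0 .03 -1;0 0 0 .03 -1;0 0 0 0 -1'
python3 -c "
from h import *
go(.513,.1475,.0915,yaw=np.radians(97.7));print(read_state()['torque'])
c=cams.camera('scene');np.savez('scene.npz',**c);cv2.imwrite('pics/c3.png',cv2.resize(c['img'][60:360,140:460],None,fx=1.8,fy=1.8,interpolation=2))"
```

```text
time: 12.6
ee_pos: [0.5137, 0.1498, 0.0927]
eef_rot: [0.503, 0.864, 0.002, 0.001]
ft_force: [3.5, 5.9, -4.3]
width: 0.0237
grip_force: 22.0
tcp [0.5137 0.1498 0.0927] toolx deg 119.6 tilt -1.0 move units [-0.008 -0.009  0.006] q7 -0.046
turn units about tool z -0.757 deg -68.1
[ 1.19370442 -0.88431284  0.74383483]
```

View pics/c3.png

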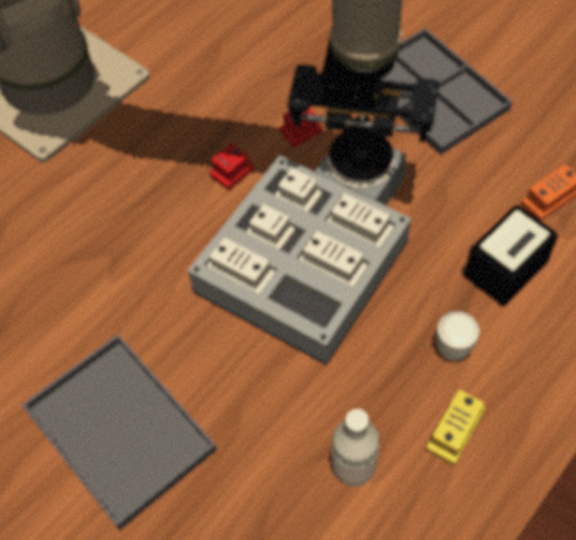

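The covers are up: full at crop (240,262), (333,255) and (360,217), short at (300,187) and (270,225), with the lower right cavity empty. The wheel is at its stop, since torque rose while the bar did not follow. Release, rise and look from above the mould.

```bash

python3 -m crank '0 0 0 0 .25;0 0 0 0 .25;0 0 -.2 0 .25;0 0 -.2 0 .25;0 0 -.2 -.095 .25;0 0 -.1 -.095 .25;0 0 0 -.095 .25;0 0 0 -.095 .25;0 0 0 -.095 .25;0 0 0 -.095 .25'
python3 -m crank '0 0 0 -.095 .25;0 0 0 -.095 .25;0 0 0 0 .25'
python3 -c "
from h import *
go(.60,.0,yaw=np.radians(97.7))"
```

```text
time: 13.65
ee_pos: [0.5129, 0.1475, 0.2321]
eef_rot: [0.077, 0.997, -0.0, 0.0]
ft_force: [-0.8, -0.8, 0.5]
width: 0.0543
grip_force: 0.0
time: 13.95
ee_pos: [0.5129, 0.1475, 0.232]
eef_rot: [-0.071, 0.998, -0.0, 0.0]
ft_force: [0.6, 0.0, -0.2]
width: 0.0545
grip_force: 0.0
tcp [0.5129 0.1475 0.232 ] toolx deg -171.9 tilt -1.0 move units [-0.327 -0.792  0.   ] q7 1.205
turn units about tool z 0.004 deg 0.4
```

```bash

python3 -m crank '-.082 -.198 0 0 .25;-.082 -.198 0 0 .25;-.082 -.198 0 0 .25;-.082 -.198 0 0 .25;0 0 0 0 .25'
python3 -c "
from h import *
s=read_state();c=cams.camera('wrist');np.savez('w2.npz',pos=s['ee_pos'],rot=s['eef_rot'],**c)
cv2.imwrite('pics/w2.png',cv2.resize(c['img'][:290,120:520],None,fx=2,fy=2,interpolation=2))"
```

```text
time: 14.45
ee_pos: [0.6017, -0.0073, 0.2308]
eef_rot: [-0.063, 0.998, -0.001, -0.0]
ft_force: [-0.8, 0.2, 1.0]
width: 0.0544
grip_force: 0.0
```

View pics/w2.png

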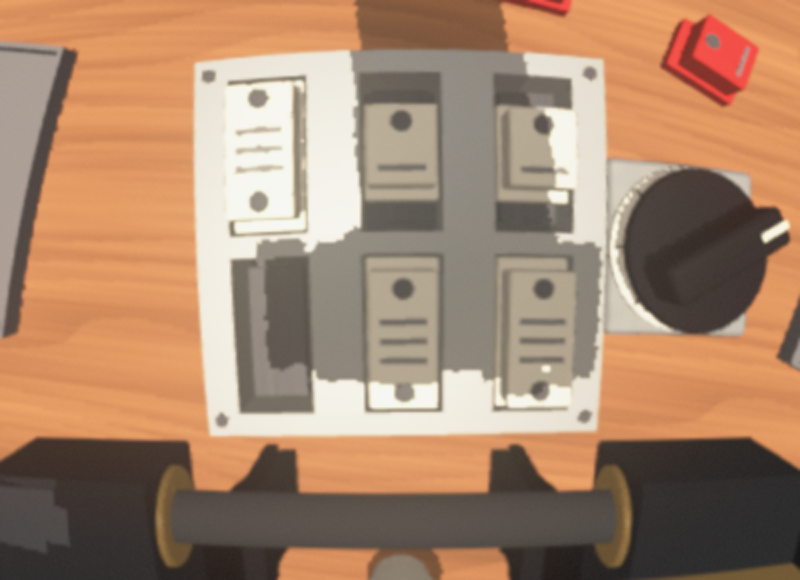

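View from above: block corners at crop (195,63), (605,60), (597,430) and (210,435). Full recesses are at (259,98)/(259,202), (403,289)/(404,392) and (544,289)/(540,391). Short crowns span y 103–187 at x≈401 and y 108–190 at x≈541.

```bash
python3 - <<'E'
from h import *
d=dict(np.load("w2.npz"));ps=(d["pos"],d["rot"]);W=lambda u,v,z:wpix(d,(u/2+120,v/2),ps,z)
m=[(-.107,.113),(.107,.113),(.107,-.113),(-.107,-.113)]
t,th,e=fit(m,[W(605,60,.06),W(597,430,.06),W(210,435,.06),W(195,63,.06)]);print("mould",t,np.degrees(th),e.round(1),"wheel",at(t,th,(0,.161)))
for n,a,b,cv in(("A",(259,98),(259,202),(-.05,-.072)),("D",(403,289),(404,392),(.05,0)),("E",(544,289),(540,391),(.05,.072)),("B",(401,103),(401,187),(-.05,0)),("C",(541,108),(541,190),(-.05,.072))):
    p,q=W(*a,.082),W(*b,.082);print(n,((p+q)/2).round(4),"len",np.hypot(*(p-q)).round(4),"cavity",at(t,th,cv).round(4),"dir",np.degrees(np.arctan2(*(q-p)[::-1])).round(1))
go(*at(t,th,(.05,0)),.063,yaw=th+np.pi/2)
E
```

```text
mould [ 0.53662695 -0.01019421] 7.8127727944312255 [0.6 0.8 0.4 0.7] wheel [0.51474118 0.14931132]
A [ 0.4971 -0.0882] len 0.0541 cavity [ 0.4969 -0.0883] dir 7.3
D [ 0.586 -0.004] len 0.0532 cavity [ 0.5862 -0.0034] dir 7.9
E [0.5763 0.0672] len 0.0537 cavity [0.5764 0.0679] dir 7.6
B [ 0.4877 -0.0177] len 0.043 cavity [ 0.4871 -0.017 ] dir 7.1
C [0.4787 0.0522] len 0.0428 cavity [0.4773 0.0543] dir 7.0
tcp [ 0.6006 -0.0034  0.2311] toolx deg -172.6 tilt -1.0 move units [0.071 0.009 0.841] q7 1.436
turn units about tool z -0.005 deg -0.4
```

```bash

python3 -m crank '.071 .009 .1 -.005 .25;0 0 .24 0 .25;0 0 .24 0 .25;0 0 .2 0 .25;0 0 .061 0 .25;0 0 0 0 .25' 30
python3 -m crank '0 0 0 0 -1;0 0 0 0 -1;0 0 0 0 -1;0 0 0 0 -1;0 0 0 0 -1'
python3 -m crank '0 0 -.1 0 -1;0 0 -.2 0 -1;0 0 -.2 0 -1;0 0 0 0 -1'
python3 -c "
from h import *
go(.54,.28,.13,yaw=np.radians(76.9))"
```

```text
time: 15.1
ee_pos: [0.5845, 0.001, 0.0634]
eef_rot: [-0.073, 0.997, 0.0, -0.001]
ft_force: [0.1, -0.7, 0.6]
width: 0.0547
grip_force: 0.0
time: 15.6
ee_pos: [0.5866, -0.0022, 0.0648]
eef_rot: [-0.072, 0.997, -0.001, 0.001]
ft_force: [-0.5, -5.1, 4.6]
width: 0.0359
grip_force: 30.0
time: 16.0
ee_pos: [0.5884, 0.0007, 0.1696]
eef_rot: [-0.073, 0.997, -0.001, 0.004]
ft_force: [1.0, 0.3, -0.5]
width: 0.0358
grip_force: 30.0
tcp [0.5884 0.0007 0.1696] toolx deg -171.6 tilt -1.0 move units [0.036 1.417 0.195] q7 1.427
turn units about tool z 0.239 deg 21.5
```

```bash

python3 -m crank '-.027 .217 -.019 0 -1;-.027 .217 -.019 0 -1;-.027 .217 -.019 0 -1;-.027 .217 -.019 0 -1;-.027 .217 -.019 0 -1;-.027 .217 -.019 0 -1;-.027 .217 -.019 0 -1;-.027 .217 -.019 0 -1;0 0 0 .08 -1;0 0 0 .08 -1'
python3 -m crank '0 0 0 .08 -1;0 0 0 0 -1'
python3 -c "
from h import *
s=read_state();c=cams.camera('wrist');np.savez('w3.npz',pos=s['ee_pos'],rot=s['eef_rot'],**c)
go(.5,.36,yaw=np.radians(76.9))
cv2.imwrite('pics/w3.png',cv2.resize(c['img'][:290,120:520],None,fx=2,fy=2,interpolation=2))"
```

```text
time: 17.0
ee_pos: [0.5761, 0.352, 0.1935]
eef_rot: [0.053, 0.999, 0.0, -0.0]
ft_force: [1.6, -0.7, -0.7]
width: 0.0357
grip_force: 30.0
time: 17.2
ee_pos: [0.5771, 0.3499, 0.1938]
eef_rot: [0.116, 0.993, -0.0, 0.0]
ft_force: [0.2, -0.3, -0.8]
width: 0.0361
grip_force: 30.0
tcp [0.5772 0.3498 0.1938] toolx deg 167.0 tilt -1.0 move units [ 0.388 -0.037 -0.   ] q7 0.492
turn units about tool z 0.001 deg 0.1
```

View pics/w3.png

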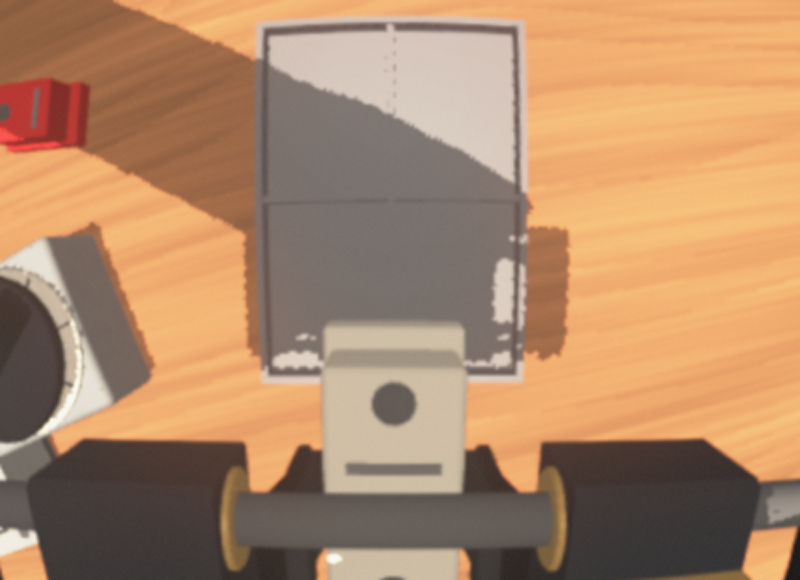

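The tray is clear below the held cover, with rim corners at crop (257,21), (525,20), (524,380) and (262,382).

```bash
python3 - <<'E'
from h import *
d=dict(np.load("w3.npz"));ps=(d["pos"],d["rot"]);W=lambda u,v,z:wpix(d,(u/2+120,v/2),ps,z)
t,th,e=fit(rect(.103,.074),[W(525,20,.02)][:0]+[W(525,20,.02),W(524,380,.02),W(262,382,.02),W(257,21,.02)]) if 0 else fit([(-.103,.074),(.103,.074),(.103,-.074),(-.103,-.074)],[W(525,20,.02),W(524,380,.02),W(262,382,.02),W(257,21,.02)])
print("pass",t,np.degrees(th),e.round(1))
for q in((-.0505,-.036),(-.0505,.036),(.0505,-.036),(.0505,.036)):print(q,at(t,th,q).round(4))
go(*at(t,th,(-.0505,-.036)),.028,yaw=th+np.pi/2)
E
```

```text
pass [0.48886964 0.37025127] -12.987263684131669 [0.9 0.9 0.5 0.6]
(-0.0505, -0.036) [0.4316 0.3465]
(-0.0505, 0.036) [0.4478 0.4167]
(0.0505, -0.036) [0.53   0.3238]
(0.0505, 0.036) [0.5462 0.394 ]
tcp [0.5772 0.3498 0.1938] toolx deg 167.0 tilt -1.0 move units [ 0.706 -0.18   0.829] q7 0.492
turn units about tool z -0.0 deg -0.0
```

```bash

python3 -m crank '.1 .09 0 0 -1;.1 .09 .05 0 -1;0 0 .24 0 -1;0 0 .24 0 -1;0 0 .2 0 -1;0 0 .06 0 -1;0 0 .041 0 -1;0 0 0 0 -1'
python3 -c "
from h import *
go(.5462,.394,.026)"
```

```text
time: 18.05
ee_pos: [0.5471, 0.3944, 0.0288]
eef_rot: [0.114, 0.993, 0.001, 0.0]
ft_force: [0.2, 0.3, -0.9]
width: 0.036
grip_force: 30.0
tcp [0.5471 0.3944 0.0288] toolx deg 166.9 tilt -1.0 move units [ 0.004 -0.003  0.014] q7 0.34
```

```bash

python3 -m crank '0 0 .008 0 -1;0 0 0 0 -1;0 0 0 0 .25;0 0 0 0 .25;0 0 -.2 0 .25;0 0 -.24 0 .25;0 0 -.2 -.08 .25;0 0 0 -.08 .25;0 0 0 -.08 .25;0 0 0 0 .25'
python3 -c "
from h import *
go(.5762,.0674,.063,yaw=np.radians(97.7))"
```

```text
time: 19.05
ee_pos: [0.5467, 0.3939, 0.1546]
eef_rot: [-0.075, 0.997, 0.0, 0.0]
ft_force: [-0.4, 0.4, -0.7]
width: 0.0544
grip_force: 0.0
tcp [0.5467 0.3939 0.1546] toolx deg -171.5 tilt -1.0 move units [ 0.097 -1.636  0.457] q7 0.745
turn units about tool z 0.009 deg 0.8
```

```bash

python3 -m crank '.014 -.234 0 .009 .25;.014 -.234 0 0 .25;.014 -.234 0 0 .25;.014 -.234 0 0 .25;.014 -.234 0 0 .25;.014 -.234 0 0 .25;.014 -.234 0 0 .25;0 0 0 0 .25;0 0 0 0 .25'
python3 -c "
from h import *
go(.5762,.0674,.063,yaw=np.radians(97.7))"
```

```text
time: 19.95
ee_pos: [0.5714, 0.0653, 0.1541]
eef_rot: [-0.063, 0.998, -0.0, -0.0]
ft_force: [-0.1, 1.3, 0.4]
width: 0.0545
grip_force: 0.0
tcp [0.5714 0.0653 0.1541] toolx deg -172.7 tilt -1.0 move units [-0.025  0.007  0.456] q7 1.28
turn units about tool z -0.005 deg -0.4
```

```bash

python3 -m crank '-.025 .007 .1 -.005 .25;0 0 .2 0 .25;0 0 .1 0 .25;0 0 .053 0 .25;0 0 0 0 .25;0 0 0 0 -1;0 0 0 0 -1;0 0 0 0 -1;0 0 0 0 -1;0 0 0 0 -1'
python3 -m crank '0 0 -.1 0 -1;0 0 -.2 0 -1;0 0 -.2 0 -1;0 0 -.1 0 -1;0 0 0 0 -1'
python3 -c "
from h import *
go(.53,.3238,yaw=np.radians(77))"
```

```text
time: 20.95
ee_pos: [0.5767, 0.0687, 0.0646]
eef_rot: [-0.07, 0.998, -0.0, 0.001]
ft_force: [-0.6, 0.5, 6.0]
width: 0.0356
grip_force: 30.0
time: 21.45
ee_pos: [0.5775, 0.0692, 0.1868]
eef_rot: [-0.07, 0.998, -0.0, 0.003]
ft_force: [-0.2, 0.3, -0.8]
width: 0.0359
grip_force: 30.0
tcp [0.5775 0.0692 0.1868] toolx deg -171.9 tilt -1.0 move units [ 5.600e-02  1.294e+00 -1.000e-03] q7 1.301
turn units about tool z 0.234 deg 21.1
```

```bash

python3 -m crank '.009 .216 0 0 -1;.009 .216 0 0 -1;.009 .216 0 0 -1;.009 .216 0 0 -1;.009 .216 0 0 -1;.009 .214 0 0 -1;0 0 0 .078 -1;0 0 0 .078 -1;0 0 0 .078 -1;0 0 0 0 -1'
python3 -c "
from h import *
s=read_state();c=cams.camera('wrist');np.savez('w4.npz',pos=s['ee_pos'],rot=s['eef_rot'],**c)
go(.53,.3238,.028,yaw=np.radians(77))
cv2.imwrite('pics/w4.png',c['img'][:290,120:520])"
```

```text
time: 22.45
ee_pos: [0.5285, 0.3232, 0.1824]
eef_rot: [0.114, 0.993, -0.001, -0.001]
ft_force: [0.2, 0.4, -0.9]
width: 0.0356
grip_force: 30.0
tcp [0.5286 0.3231 0.1825] toolx deg 167.2 tilt -1.0 move units [-0.007  0.006  0.773] q7 0.485
turn units about tool z 0.002 deg 0.2
```

View pics/w4.png

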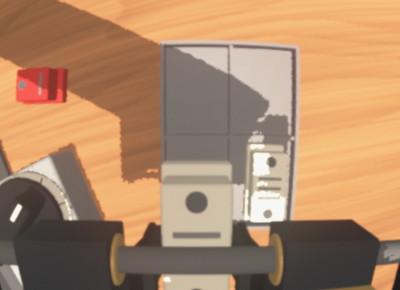

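The first cover lies flat in its nest at (265,185). The divider crossing is at (231,134) and the rim's top corners at (162,44) and (298,47). I check that the tray has not moved, then lower.

```bash

python3 -c "
from h import *
d=dict(np.load('w4.npz'));ps=(d['pos'],d['rot'])
print([wpix(d,(u+120,v),ps,.02).round(4) for u,v in((231,134),(162,44),(298,47))],[at((.4889,.3703),np.radians(-13),q).round(4) for q in((0,0),(-.103,-.074),(-.103,.074))])"
python3 -m crank '-.007 .006 .1 .002 -1;0 0 .24 0 -1;0 0 .2 0 -1;0 0 .15 0 -1;0 0 .06 0 -1;0 0 .02 0 -1;0 0 0 0 -1'
python3 -c "
from h import *
go(.53,.3238,.026)"
```

```text
[array([0.4862, 0.3698]), array([0.3765, 0.3217]), array([0.4074, 0.4628])] [array([0.4889, 0.3703]), array([0.3719, 0.3214]), array([0.4052, 0.4656])]
time: 23.2
ee_pos: [0.531, 0.3246, 0.0303]
eef_rot: [0.114, 0.993, 0.0, 0.0]
ft_force: [0.2, 0.2, -1.1]
width: 0.0361
grip_force: 30.0
tcp [0.531  0.3246 0.0303] toolx deg 166.9 tilt -1.0 move units [ 0.004 -0.005  0.021] q7 0.4
```

```bash

python3 -m crank '.004 -.005 .018 0 -1;0 0 0 0 -1;0 0 0 0 .25;0 0 0 0 .25;0 0 -.2 0 .25;0 0 -.24 0 .25;0 0 -.24 -.078 .25;0 0 0 -.078 .25;0 0 0 -.075 .25;0 0 0 0 .25'
python3 -c "
from h import *
go(.497,-.0883,.063,yaw=np.radians(97.7))"
```

```text
time: 24.2
ee_pos: [0.5298, 0.3235, 0.1625]
eef_rot: [-0.067, 0.998, 0.0, 0.0]
ft_force: [-0.1, -0.0, -0.9]
width: 0.0543
grip_force: 0.0
tcp [0.5298 0.3235 0.1625] toolx deg -172.3 tilt -1.0 move units [ 0.44  -2.018  0.496] q7 0.81
turn units about tool z 0.0 deg 0.0
```

```bash

python3 -m crank '.049 -.224 0 0 .25;.049 -.224 0 0 .25;.049 -.224 0 0 .25;.049 -.224 0 0 .25;.049 -.224 0 0 .25;.049 -.224 0 0 .25;.049 -.224 0 0 .25;.049 -.224 0 0 .25;.049 -.224 0 0 .25;0 0 0 0 .25'
python3 -m crank '0 0 0 0 .25'
python3 -c "
from h import *
go(.497,-.0883,.063,yaw=np.radians(97.7))"
```

```text
time: 25.2
ee_pos: [0.4946, -0.0949, 0.1616]
eef_rot: [-0.06, 0.998, -0.001, -0.0]
ft_force: [0.6, 0.7, 0.3]
width: 0.0544
grip_force: 0.0
time: 25.3
ee_pos: [0.4956, -0.0886, 0.1619]
eef_rot: [-0.064, 0.998, 0.0, 0.0]
ft_force: [0.5, -0.0, -0.1]
width: 0.0544
grip_force: 0.0
tcp [ 0.4956 -0.0886  0.1619] toolx deg -172.7 tilt -1.0 move units [-0.007  0.     0.495] q7 1.669
turn units about tool z -0.004 deg -0.4
```

```bash

python3 -m crank '-.007 0 .1 -.004 .25;0 0 .22 0 .25;0 0 .1 0 .25;0 0 .07 0 .25;0 0 0 0 .25;0 0 0 0 -1;0 0 0 0 -1;0 0 0 0 -1;0 0 0 0 -1;0 0 0 0 -1'
python3 -m crank '0 0 -.1 0 -1;0 0 -.2 0 -1;0 0 -.24 0 -1;0 0 -.15 0 -1;0 0 0 0 -1'
python3 -c "
from h import *
go(.4316,.3465,yaw=np.radians(77))"
```

```text
time: 26.3
ee_pos: [0.4978, -0.0879, 0.0649]
eef_rot: [-0.07, 0.998, -0.0, 0.001]
ft_force: [-0.3, 0.6, 6.8]
width: 0.0355
grip_force: 30.0
time: 26.8
ee_pos: [0.4993, -0.0878, 0.2063]
eef_rot: [-0.07, 0.998, -0.002, 0.003]
ft_force: [0.0, -0.2, -0.8]
width: 0.0357
grip_force: 30.0
tcp [ 0.4993 -0.0878  0.2063] toolx deg -172.0 tilt -1.0 move units [ 0.033  2.197 -0.008] q7 1.703
turn units about tool z 0.233 deg 21.0
```

```bash

python3 -m crank '.003 .22 0 0 -1;.003 .22 0 0 -1;.003 .22 0 0 -1;.003 .22 0 0 -1;.003 .22 0 0 -1;.003 .22 0 0 -1;.003 .22 0 0 -1;.003 .22 0 0 -1;.003 .22 0 0 -1;.003 .217 0 0 -1'
python3 -m crank '0 0 0 .078 -1;0 0 0 .078 -1;0 0 0 .077 -1;0 0 0 0 -1'
python3 -c "
from h import *
s=read_state();c=cams.camera('wrist');np.savez('w5.npz',pos=s['ee_pos'],rot=s['eef_rot'],**c)
go(.4316,.3465,.028,yaw=np.radians(77))
cv2.imwrite('pics/w5.png',c['img'][:290])"
```

```text
time: 27.8
ee_pos: [0.4295, 0.3479, 0.2009]
eef_rot: [-0.069, 0.998, -0.0, -0.0]
ft_force: [1.0, 0.3, -0.5]
width: 0.0357
grip_force: 30.0
time: 28.2
ee_pos: [0.4297, 0.3465, 0.2011]
eef_rot: [0.114, 0.993, -0.0, -0.0]
ft_force: [-0.0, -0.2, -0.3]
width: 0.0356
grip_force: 30.0
tcp [0.4298 0.3464 0.2012] toolx deg 167.2 tilt -1.0 move units [-0.009  0.003  0.866] q7 0.369
turn units about tool z 0.002 deg 0.2
```

View pics/w5.png

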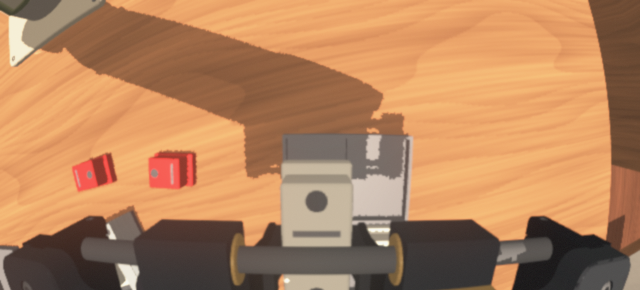

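The tray's far rim corners are at (284,134) and (411,136), with the held cover over the near-left nest.

```bash

python3 -c "
from h import *
d=dict(np.load('w5.npz'));ps=(d['pos'],d['rot'])
print([wpix(d,(u,v),ps,.02).round(4) for u,v in((284,134),(411,136),(410,219))],[at((.4889,.3703),np.radians(-13),q).round(4) for q in((-.103,-.074),(-.103,.074),(0,.074))])"
python3 -m crank '-.009 .003 .1 .002 -1;0 0 .24 0 -1;0 0 .24 0 -1;0 0 .2 0 -1;0 0 .06 0 -1;0 0 .02 0 -1;0 0 0 0 -1'
python3 -c "
from h import *
go(.4316,.3465,.026)"
```

```text
[array([0.3722, 0.3229]), array([0.4049, 0.4622]), array([0.5024, 0.4449])] [array([0.3719, 0.3214]), array([0.4052, 0.4656]), array([0.5055, 0.4424])]
time: 28.95
ee_pos: [0.4325, 0.3475, 0.0311]
eef_rot: [0.114, 0.993, 0.001, 0.0]
ft_force: [0.4, -0.1, -0.7]
width: 0.0354
grip_force: 30.0
tcp [0.4325 0.3475 0.0311] toolx deg 166.9 tilt -1.0 move units [ 0.003 -0.006  0.026] q7 0.231
```

Place it, then go for the short cover C at (0.4785,0.053).

```bash

python3 -m crank '.003 -.006 .022 0 -1;0 0 0 0 -1;0 0 0 0 .25;0 0 0 0 .25;0 0 -.2 0 .25;0 0 -.24 0 .25;0 0 -.24 -.078 .25;0 0 0 -.078 .25;0 0 0 -.075 .25;0 0 0 0 .25'
python3 -c "
from h import *
go(.4785,.0530,.063,yaw=np.radians(97.7))"
```

```text
time: 29.95
ee_pos: [0.4312, 0.3455, 0.1618]
eef_rot: [-0.067, 0.998, -0.0, 0.0]
ft_force: [0.1, -0.1, -0.3]
width: 0.0543
grip_force: 0.0
tcp [0.4312 0.3455 0.1618] toolx deg -172.3 tilt -1.0 move units [-0.038 -1.481  0.494] q7 0.675
turn units about tool z 0.0 deg 0.0
```

```bash

python3 -m crank '-.006 -.212 0 0 .25;-.006 -.212 0 0 .25;-.006 -.212 0 0 .25;-.005 -.212 0 0 .25;-.005 -.212 0 0 .25;-.005 -.212 0 0 .25;-.005 -.209 0 0 .25;0 0 0 0 .25;0 0 0 0 .25'
python3 -c "
from h import *
go(.4785,.0530,.0635,yaw=np.radians(97.7))"
```

```text
time: 30.85
ee_pos: [0.4779, 0.0524, 0.1614]
eef_rot: [-0.064, 0.998, 0.0, -0.0]
ft_force: [0.1, 1.2, -0.7]
width: 0.0547
grip_force: 0.0
tcp [0.4779 0.0524 0.1614] toolx deg -172.7 tilt -1.0 move units [-0.004  0.002  0.489] q7 1.375
turn units about tool z -0.004 deg -0.4
```

```bash

python3 -m crank '-.004 .002 .1 -.004 .25;0 0 .22 0 .25;0 0 .1 0 .25;0 0 .066 0 .25;0 0 0 0 .25;0 0 0 0 -1;0 0 0 0 -1;0 0 0 0 -1;0 0 0 0 -1;0 0 0 0 -1'
python3 -m crank '0 0 -.1 0 -1;0 0 -.2 0 -1;0 0 -.24 0 -1;0 0 -.15 0 -1;0 0 0 0 -1'
python3 -c "
from h import *
go(.57,-.34)
c=cams.camera('scene');cv2.imwrite('pics/s6.png',cv2.resize(c['img'][60:360,140:460],None,fx=1.8,fy=1.8,interpolation=2))"
```

```text
time: 31.85
ee_pos: [0.4794, 0.0537, 0.0652]
eef_rot: [-0.07, 0.998, -0.0, 0.001]
ft_force: [-1.9, -0.5, 7.2]
width: 0.0357
grip_force: 30.0
time: 32.35
ee_pos: [0.4808, 0.0541, 0.2063]
eef_rot: [-0.07, 0.998, -0.001, 0.003]
ft_force: [-0.8, 0.0, -1.4]
width: 0.0358
grip_force: 30.0
tcp [0.4808 0.0541 0.2063] toolx deg -172.0 tilt -1.0 move units [-0.168 -2.013  0.005] q7 1.423
```

View pics/s6.png

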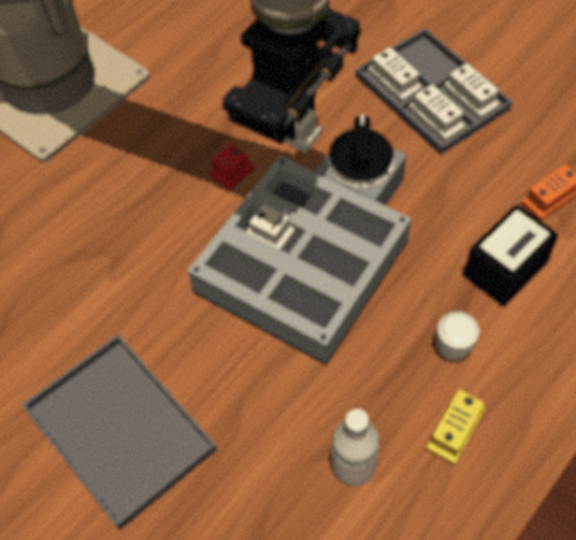

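Three full covers lie in their nests, the short one is in the gripper, one short remains at (270,228), and the open tray is where it was.

```bash

python3 -m crank '.037 -.209 0 0 -1;.037 -.209 0 0 -1;.037 -.209 0 0 -1;.037 -.209 0 0 -1;.037 -.209 0 0 -1;.037 -.209 0 0 -1;.037 -.209 0 0 -1;.037 -.209 0 0 -1;.037 -.209 0 0 -1;0 0 0 .09 -1'
python3 -m crank '0 0 0 .09 -1;0 0 0 0 -1'
python3 -c "
from h import *
s=read_state();c=cams.camera('wrist');np.savez('w7.npz',pos=s['ee_pos'],rot=s['eef_rot'],**c)
go(.4675,-.328,.028)
cv2.imwrite('pics/w7.png',c['img'][:290])"
```

```text
time: 33.4
ee_pos: [0.462, -0.3345, 0.1994]
eef_rot: [0.005, 1.0, 0.0, -0.002]
ft_force: [0.5, 1.1, -1.5]
width: 0.0357
grip_force: 30.0
time: 33.6
ee_pos: [0.4644, -0.3278, 0.2006]
eef_rot: [0.073, 0.997, 0.001, -0.001]
ft_force: [0.4, -0.0, -0.9]
width: 0.0356
grip_force: 30.0
tcp [ 0.4646 -0.3276  0.2009] toolx deg 172.0 tilt -1.0 move units [-0.016 -0.001  0.865] q7 1.812
```

View pics/w7.png

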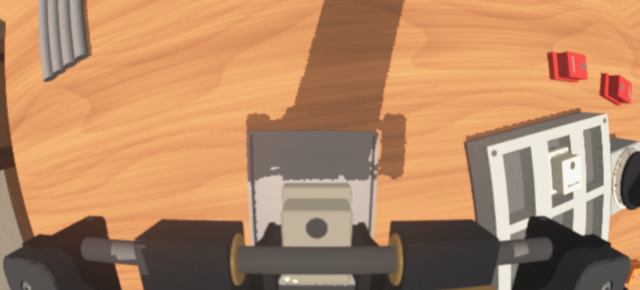

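Tray rim corners at (248,131) and (377,131), centred on the held cover. Lower and release.

```bash

python3 -c "
from h import *
d=dict(np.load('w7.npz'));ps=(d['pos'],d['rot'])
a,b=[wpix(d,(u,v),ps,.02) for u,v in((248,131),(377,131))];th=np.arctan2(*(b-a)[::-1])-np.pi/2;print(a,b,np.degrees(th),np.hypot(*(b-a)),at((a+b)/2,th,(.103,0)))"
python3 -m crank '-.016 0 .1 0 -1;0 0 .24 0 -1;0 0 .24 0 -1;0 0 .2 0 -1;0 0 .06 0 -1;0 0 .026 0 -1;0 0 0 0 -1;0 0 .01 0 -1;0 0 0 0 -1'
python3 -m crank '0 0 0 0 .25;0 0 0 0 .25;0 0 -.2 0 .25;0 0 -.24 0 .25;0 0 -.24 -.09 .25;0 0 0 -.09 .25;0 0 0 0 .25'
python3 -c "
from h import *
go(.4875,-.0175,.0635,yaw=np.radians(97.7))"
```

```text
[ 0.39864305 -0.39487501] [ 0.41980642 -0.25295902] -8.481784004750528 0.14348531778626014 [ 0.5110982  -0.33910899]
time: 34.55
ee_pos: [0.4691, -0.3292, 0.0286]
eef_rot: [0.071, 0.997, -0.001, 0.001]
ft_force: [0.3, -1.5, -1.0]
width: 0.0355
grip_force: 30.0
time: 35.25
ee_pos: [0.4688, -0.3291, 0.1647]
eef_rot: [-0.071, 0.997, -0.001, 0.001]
ft_force: [0.0, -0.4, -0.3]
width: 0.0545
grip_force: 0.0
tcp [ 0.4688 -0.3291  0.1647] toolx deg -171.9 tilt -1.0 move units [-0.311  1.53   0.503] q7 2.055
turn units about tool z 0.005 deg 0.4
```

```bash

python3 -m crank '-.044 .218 0 .005 .25;-.044 .218 0 0 .25;-.044 .218 0 0 .25;-.044 .219 0 0 .25;-.045 .219 0 0 .25;-.045 .219 0 0 .25;-.045 .219 0 0 .25;0 0 0 0 .25;0 0 0 0 .25'
python3 -c "
from h import *
go(.4875,-.0175,.0635,yaw=np.radians(97.7))"
```

```text
time: 36.15
ee_pos: [0.4888, -0.0163, 0.1624]
eef_rot: [-0.065, 0.998, 0.0, -0.001]
ft_force: [0.2, -0.7, 0.2]
width: 0.0548
grip_force: 0.0
tcp [ 0.4888 -0.0163  0.1624] toolx deg -172.5 tilt -1.0 move units [ 0.007 -0.005  0.494] q7 1.515
turn units about tool z -0.002 deg -0.2
```

```bash

python3 -m crank '.007 -.005 .1 0 .25;0 0 .22 0 .25;0 0 .1 0 .25;0 0 .072 0 .25;0 0 0 0 .25;0 0 0 0 -1;0 0 0 0 -1;0 0 0 0 -1;0 0 0 0 -1;0 0 0 0 -1'
python3 -m crank '0 0 -.1 0 -1;0 0 -.2 0 -1;0 0 -.24 0 -1;0 0 -.15 0 -1;0 0 0 0 -1'
python3 -m crank '-.014 -.21 0 0 -1;-.014 -.21 0 0 -1;-.014 -.21 0 0 -1;-.014 -.21 0 0 -1;-.014 -.21 0 0 -1;-.014 -.21 0 0 -1;-.014 -.21 0 0 -1;-.014 -.206 0 0 -1;0 0 0 .09 -1;0 0 0 .09 -1'
python3 -m crank '0 0 0 0 -1'
python3 -c "
from h import *
s=read_state();c=cams.camera('wrist')
go(.5555,-.346,.028)
cv2.imwrite('pics/w8.png',c['img'][:290])"
```

```text
time: 37.15
ee_pos: [0.4888, -0.0184, 0.0656]
eef_rot: [-0.066, 0.998, -0.0, 0.001]
ft_force: [-1.8, -0.4, 6.8]
width: 0.0355
grip_force: 30.0
time: 37.65
ee_pos: [0.4903, -0.018, 0.2069]
eef_rot: [-0.066, 0.998, -0.001, 0.003]
ft_force: [0.2, -1.1, -1.3]
width: 0.0356
grip_force: 30.0
time: 38.65
ee_pos: [0.5537, -0.3488, 0.2006]
eef_rot: [0.079, 0.997, 0.001, -0.001]
ft_force: [0.1, 2.4, -1.3]
width: 0.0356
grip_force: 30.0
time: 38.75
ee_pos: [0.5541, -0.3473, 0.2015]
eef_rot: [0.077, 0.997, 0.0, -0.001]
ft_force: [-0.8, -0.2, -1.1]
width: 0.0355
grip_force: 30.0
tcp [ 0.5541 -0.3472  0.2018] toolx deg 171.5 tilt -1.0 move units [-0.007  0.007  0.869] q7 1.701
```

View pics/w8.png

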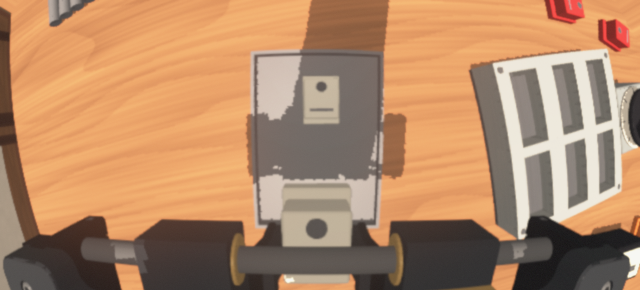

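The first short cover lies in the tray at (321,98), and the mould cavities are all empty. Lower the second beside it.

```bash

python3 -m crank '-.004 .007 .1 0 -1;0 0 .24 0 -1;0 0 .24 0 -1;0 0 .2 0 -1;0 0 .06 0 -1;0 0 .03 0 -1;0 0 0 0 -1;0 0 .008 0 -1;0 0 0 0 -1'
python3 -m crank '0 0 0 0 .25;0 0 0 0 .25;0 0 -.2 0 .25;0 0 -.24 0 .25;0 0 -.24 -.01 .25;0 0 -.2 0 .25;0 0 0 0 .25'
python3 -c "
from h import *
go(.5135,.148,.16,yaw=np.radians(97.7))"
```

```text
time: 39.7
ee_pos: [0.5563, -0.3468, 0.0289]
eef_rot: [0.075, 0.997, -0.001, 0.001]
ft_force: [-0.9, 0.1, -1.5]
width: 0.0357
grip_force: 30.0
time: 40.4
ee_pos: [0.558, -0.347, 0.2103]
eef_rot: [0.068, 0.998, -0.002, 0.004]
ft_force: [0.7, -0.5, -0.6]
width: 0.0542
grip_force: 0.0
tcp [ 0.558  -0.347   0.2103] toolx deg 172.2 tilt -0.9999 move units [0.557 2.423 0.237] q7 1.711
turn units about tool z -0.172 deg -15.5
```

```bash

python3 -m crank '.046 .202 0 0 .25;.046 .202 0 0 .25;.046 .202 0 0 .25;.046 .202 0 0 .25;.046 .202 0 0 .25;.046 .202 0 0 .25;.046 .202 0 0 .25;.047 .202 0 0 .25;.047 .202 0 0 .25;.047 .202 0 0 .25'
python3 -m crank '.047 .202 0 0 .25;.047 .202 0 0 .25;0 0 0 .083 .25;0 0 0 .083 .25;0 0 0 .083 .25;0 0 0 .083 .25;0 0 0 .083 .25;0 0 0 .083 .25;0 0 .1 0 .25;0 0 0 0 .25'
python3 -c "
from h import *
go(.5135,.148,.0925,yaw=np.radians(37.2))
c=cams.camera('scene');cv2.imwrite('pics/s9.png',cv2.resize(c['img'][60:360,140:460],None,fx=1.8,fy=1.8,interpolation=2))"
```

```text
time: 41.4
ee_pos: [0.5177, 0.068, 0.2032]
eef_rot: [0.068, 0.998, -0.0, 0.0]
ft_force: [1.0, 0.8, -0.2]
width: 0.0542
grip_force: 0.0
time: 42.4
ee_pos: [0.5093, 0.1486, 0.1813]
eef_rot: [0.443, 0.897, -0.001, -0.001]
ft_force: [-0.2, 0.3, 1.0]
width: 0.0545
grip_force: 0.0
tcp [0.5093 0.1486 0.1813] toolx deg 127.4 tilt -1.0 move units [-0.016  0.016  0.444] q7 0.124
turn units about tool z 0.003 deg 0.2
```

View pics/s9.png

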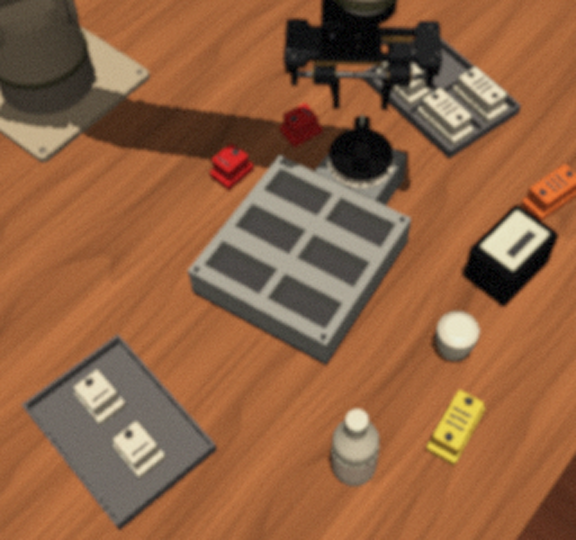

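Both shorts are in the open tray at (98,395) and (138,448). The divided tray has been knocked slightly aside, but its three covers still sit in their nests. Now the wheel.

```bash

python3 -m crank '-.016 .016 .12 .003 .25;0 0 .2 0 .25;0 0 .124 0 .25;0 0 0 0 .25;0 0 0 0 -1;0 0 0 0 -1;0 0 0 0 -1;0 0 0 0 -1;0 0 0 0 -1' 20
python3 -m crank '0 0 0 -.08 -1;0 0 0 -.08 -1;0 0 0 -.08 -1;0 0 0 -.08 -1;0 0 0 -.08 -1;0 0 0 -.08 -1;0 0 0 -.08 -1;0 0 0 -.08 -1;0 0 0 -.08 -1'
python3 -c "
from h import *
go(.5135,.148,.0925,yaw=np.radians(37.2))"
```

```text
time: 43.35
ee_pos: [0.5151, 0.1485, 0.0949]
eef_rot: [0.445, 0.896, 0.0, 0.0]
ft_force: [-7.3, -4.5, 6.4]
width: 0.0225
grip_force: 6.2
time: 44.25
ee_pos: [0.5149, 0.1484, 0.0949]
eef_rot: [-0.106, 0.994, -0.0, 0.0]
ft_force: [-2.6, -0.9, 4.9]
width: 0.022
grip_force: 20.0
tcp [0.5149 0.1484 0.0949] toolx deg -167.8 tilt -1.0 move units [ 0.007 -0.     0.012] q7 1.096
turn units about tool z 0.722 deg 65.0
```

```bash

python3 -m crank '0 0 0 -.08 -1;0 0 0 -.08 -1;0 0 0 -.08 -1;0 0 0 -.08 -1;0 0 0 -.08 -1;0 0 0 -.08 -1;0 0 0 -.08 -1;0 0 0 -.08 -1;0 0 0 -.08 -1;0 0 0 0 -1'
python3 -m crank '0 0 0 0 .25;0 0 0 0 .25;0 0 -.12 0 .25;0 0 -.12 0 .25;0 0 0 .095 .25;0 0 0 .095 .25;0 0 0 .095 .25;0 0 0 .095 .25;0 0 0 .095 .25;0 0 0 .095 .25' 
python3 -m crank '0 0 0 .095 .25;0 0 0 .095 .25;0 0 0 .095 .25;0 0 0 .095 .25;0 0 0 .095 .25;0 0 0 .095 .25;0 0 0 .095 .25;0 0 0 .095 .25;0 0 0 .095 .25;0 0 0 .095 .25' 
python3 -m crank '0 0 0 .095 .25;0 0 0 .095 .25;0 0 0 .095 .25;0 0 0 .095 .25;0 0 0 .095 .25;0 0 0 .005 .25;0 0 0 0 .25'
python3 -c "
from h import *
go(.5145,.148,.0925,yaw=np.radians(76.8-90))
s=read_state();c=cams.camera('wrist')
cv2.imwrite('pics/w10.png',c['img'][:290])"
```

```text
time: 45.25
ee_pos: [0.5149, 0.1484, 0.0949]
eef_rot: [-0.623, 0.783, -0.0, -0.0]
ft_force: [-4.1, -2.0, 7.6]
width: 0.0216
grip_force: 20.0
time: 46.25
ee_pos: [0.5149, 0.1485, 0.1424]
eef_rot: [-0.217, 0.976, -0.0, 0.0]
ft_force: [0.9, 0.3, -0.4]
width: 0.0546
grip_force: 0.0
time: 47.25
ee_pos: [0.5149, 0.1485, 0.1424]
eef_rot: [0.503, 0.864, -0.0, 0.0]
ft_force: [-0.3, -0.0, -0.0]
width: 0.0541
grip_force: 0.0
time: 47.95
ee_pos: [0.5149, 0.1486, 0.1424]
eef_rot: [0.783, 0.622, 0.0, 0.0]
ft_force: [0.5, 0.2, -0.5]
width: 0.054
grip_force: 0.0
tcp [0.5149 0.1486 0.1424] toolx deg 77.0 tilt -1.0 move units [-0.003 -0.001  0.249] q7 -0.752
turn units about tool z 0.002 deg 0.2
```

View pics/w10.png

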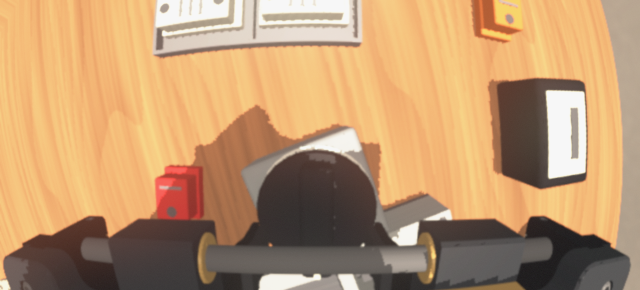

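The bar runs straight up the image between the fingers, aligned with the tool. Grip it and turn the rest down.

```bash

python3 -m crank '0 0 .13 0 .25;0 0 .115 0 .25;0 0 0 0 .25;0 0 0 0 -1;0 0 0 0 -1;0 0 0 0 -1;0 0 0 0 -1;0 0 0 0 -1' 20
python3 -m crank '0 0 0 -.08 -1;0 0 0 -.08 -1;0 0 0 -.08 -1;0 0 0 -.08 -1;0 0 0 -.08 -1;0 0 0 -.08 -1;0 0 0 -.08 -1;0 0 0 -.08 -1;0 0 0 -.08 -1;0 0 0 -.08 -1'
python3 -m crank '0 0 0 -.08 -1;0 0 0 -.08 -1;0 0 0 -.08 -1;0 0 0 -.08 -1;0 0 0 -.06 -1;0 0 0 -.04 -1;0 0 0 -.03 -1;0 0 0 0 -1'
python3 -c "
from h import *
go(.5135,.148,.0925,yaw=np.radians(97.8));print(read_state()['torque'])"
```

```text
time: 48.8
ee_pos: [0.5151, 0.1486, 0.0938]
eef_rot: [0.784, 0.621, 0.0, 0.0]
ft_force: [-0.7, -0.1, 0.8]
width: 0.0224
grip_force: 2.5
time: 49.8
ee_pos: [0.5147, 0.1485, 0.0938]
eef_rot: [0.267, 0.964, -0.0, -0.0]
ft_force: [-3.0, -1.1, 5.0]
width: 0.0213
grip_force: 20.0
time: 50.6
ee_pos: [0.5149, 0.1484, 0.0938]
eef_rot: [-0.081, 0.997, -0.0, -0.0]
ft_force: [-3.0, -1.4, 4.8]
width: 0.0218
grip_force: 20.2
tcp [0.5149 0.1484 0.0938] toolx deg -170.7 tilt -1.0 move units [ 0.007 -0.001  0.006] q7 1.023
turn units about tool z 0.016 deg 1.5
[-0.07838567  0.5033059  -0.39758227]
```

```bash

python3 -m crank '0 0 0 -.03 -1;0 0 0 -.03 -1;0 0 0 0 -1;0 0 0 0 -1'
python3 -c "
from h import *
go(.5135,.148,yaw=np.radians(97.8));print(read_state()['torque'],read_state()['width'])"
python3 -m crank '0 0 0 0 .25;0 0 0 0 .25;0 0 0 0 .25;0 0 -.2 0 .25;0 0 -.24 0 .25;0 0 -.24 0 .25;0 0 0 0 .25'
python3 -c "
from h import *
s=read_state();go(.57,.148,yaw=np.radians(97.8))
c=cams.camera('wrist');d=cams.camera('scene')['img'][60:360,140:460]
o=np.zeros((580,640,3),np.uint8);o[:290]=c['img'][:290];o[290:580,:320]=d[:290];o[290:580,320:]=cams.camera('side')['img'][110:400,220:540];cv2.imwrite('pics/f.png',o)"
```

```text
time: 51.0
ee_pos: [0.5153, 0.1484, 0.0937]
eef_rot: [-0.126, 0.992, -0.0, 0.0]
ft_force: [0.3, -0.7, 4.9]
width: 0.0234
grip_force: 21.4
tcp [0.5153 0.1484 0.0937] toolx deg -165.5 tilt -1.0 move units [ 0.009  0.    -0.   ] q7 1.105
turn units about tool z 0.075 deg 6.7
[ 0.01115696 -0.08989751 -0.69049554] 0.023438765949111325
time: 51.7
ee_pos: [0.5169, 0.1503, 0.235]
eef_rot: [-0.128, 0.992, 0.0, 0.004]
ft_force: [0.2, 0.2, -1.1]
width: 0.054
grip_force: 0.0
tcp [0.5169 0.1503 0.235 ] toolx deg -165.3 tilt -1.0 move units [-0.254 -0.078  0.002] q7 1.214
turn units about tool z 0.076 deg 6.9
```

View pics/f.png

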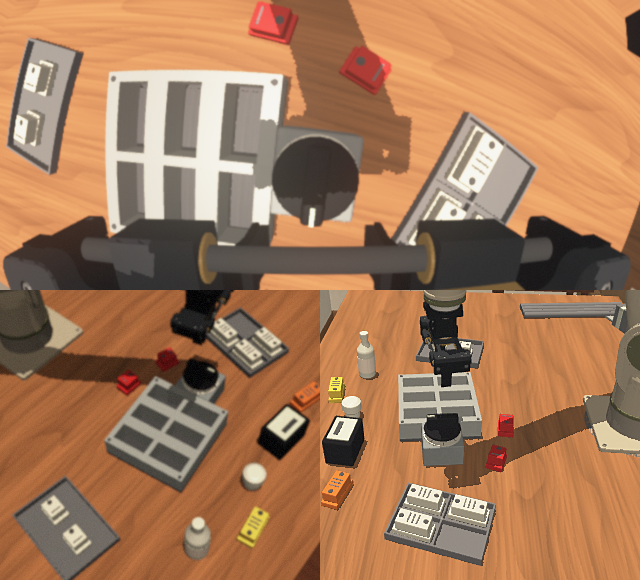

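The final views show the covers in three nests, both shorts in the open tray, and the mould empty. The wheel mark is back at +x (312,215), the bystanders are in place, and the gripper is clear. Handing in.

```bash
python3 -c "
from bench import workorder;print(workorder.close_job())"
```

```text
the job is handed in; nothing more can be done
None
```

The job is handed in at about 52 s: the handwheel went up to its stop and back down, three full covers lie flat in nests of the divided tray, both short ones are in the undivided tray, and the bystanders look undisturbed; the hand-in returned no verdict.

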